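# File a print sample card in the lever arch file

## Task

Lift the steel lever bail of the lever arch file so that its rings spring open, put the white sample card (the one with the square tower) flat down over the two posts by its two holes, tower on the side away from the lever, and press the lever down again until it is fully home and stays shut by itself. Go gently: never force the mechanism (pressed or pulled with more than about 20 N it bends), and leave the other things where they are.

Things in the scene. Friction and masses are not known exactly. Their poses are not given: they have to be found in the camera images.
- file: Lever arch file: black board 300 x 190 x 4 mm, fixed. Origin on its underside (table level) below the mid-point of the posts; x from lever to filed cards (board: x -190 to +110), y along the posts. Its steel mechanism stands on a rubber pad of unmeasured thickness: the base (datum BASE) is 5 to 25 mm above the origin, to be found by touch or sight; x, y are exact. The pad gives about 1 mm per 8 N.
- posts (a point): Mid-point of the two posts, at board level (4 mm over the table), axes as the file's. The steel posts, 6 mm thick with tapered tips, stand at y = +40 and -40 mm, tops 60 mm above BASE. Cards already filed (fixed) make a flat bed, x -10 to +80, y -60 to +60 mm, top 16 mm above BASE, on which the new card comes to lie.
- arches_foot (a point): Board point below the pivot axis of the two thin curved arches (35 mm to -x of the posts, axis along y, arches at y = +40 and -40 mm). Shut, they reach over to the post tops, up to 66 mm above BASE; open, they lean back towards the lever, to 45 mm from this point, at most 70 mm above BASE. They follow the lever.
- bar (a point): Board point (4 mm over the table) below the middle of the lever's cross bar when shut; does not move with it. File x = -150 mm. The lever is a steel U: hinge axis along y at file x = -60 mm, 26 mm above BASE; two 8 mm stems at y = +-30 mm carry a bar along y, 90 mm from the hinge axis, with a free-turning round sleeve 10 mm thick, 50 mm long between the stems; only the board is below.
- lever (a joint): Lever angle, rad. 0 shut (stems level), 1.0 fully open (stop). Bar centre: file x = -60 - 90 cos(a), height 26 + 90 sin(a) mm above BASE. A catch holds it shut: lifting takes up to 8 N for some 4 mm, then a spring throws it open and keeps it so. Closing pushes back about 10 N at the bar; only in the bar's last 3 mm does it catch, else it springs open again.
- base (a joint): How far the whole mechanism has risen (+) or sunk (-) on its rubber pad under load, m; 0 unloaded, 0.001 per 8 N. It does not tell the pad's thickness.
- card_tower (a point): Grip point of the loose sample card: half-way up its square tower (16 x 16 mm, 34 mm tall over the plate, at the plate's middle), 21 mm above the card's underside. The card: white plastic plate 90 (x) x 120 (y) x 4 mm, about 90 g, two low ribs; starts on the print plate. x points away from the edge with the holes, y along the holes, z up.
- card_holes (a point): Mid-point between the card's two holes, 2 mm above its underside, 35 mm towards -x from the tower's axis. Holes 12 mm square, through, at y = +40 and -40 mm. Axes as the card's.
- plate: Dark removable print plate, 180 x 180 x 3 mm with a tab, fixed flat on the table, on which the card starts. Origin at the middle of its underside.
Things that resemble listed ones, but are neither listed nor needed, are in the scene too. Leave any brown or orange look-alike of the part that bears card_tower alone.

How it is judged:
By the outcome, as a careful person would: the job done as asked, in the order asked, and still so for the second after the job is handed in, with the robot touching nothing.
It also fails if it takes over 72 s, if anything falls off the work surface, if the arm or the gripper's body presses on something with over 40 N, if the wrist force passes 120 N, or if a joint passes its speed limit or range.

## Robot

A 6-joint arm with a two-finger parallel gripper is mounted at the origin on the work surface. World frame = base frame: x ahead of the robot, y to its left, z up, the work surface at z = 0. Lengths are in m, angles in rad, forces in N, time in s.
With the tool pointing down it reaches from about 0.35 to 0.85 m from the base axis. Payload 8.1 kg.
Tool frame: the origin (TCP) lies on the front face of the gripper's body, between the roots of the fingers; the fingertips stand 84 mm ahead of it and the grasp point (between the pads) lies 65 mm ahead of it; x points along the fingers, y is the direction in which the jaws open and shut, and the axes are right-handed (so a half turn about x gives the same grasp; the last joint's range is limited). The gripper opens to 93 mm and grips with 3 to 60 N. Pads are 15 mm wide; open, the fingers measure 128 mm over their backs; the gripper's body (75 mm by 188 mm) begins 65 mm behind the grasp point.
Start: joints at [-1.421, 0.13, 1.488, -0, 1.523, -0.085], TCP at [0.14, -0.584, 0.303] pointing down, gripper open.
Joint ranges: [-2.96, 2.96], [-0.89, 2.26], [0.02, 2.5], [-1.34, 4.48], [0, 2.73], [-2.66, 2.66]. Speed limits (rad/s): [2.39, 2.39, 2.79, 3.14, 3.14, 3.14].

## Interface

Orientations are given as a rotation vector (axis times angle).
In Python, from plant import telemetry, read_camera, camera_params, robot gives the robot as it stands.
- The arm moves only by the tool step_arm, never from a script. Its argument "commands" is a list of rows, each an object with "xyz": the shift along the tool's x, y, z in mm, a list of three; "turn": the turn, a rotation vector about the tool's x, y, z in rad, a list of three; "grip": the finger opening in mm, from 0 to 93. In form: [{"xyz": [dx, dy, dz], "turn": [ax, ay, az], "grip": grip}, ...]. A call has 1 to 12 rows; each row is the pose to reach, as a shift and turn from the pose commanded when the call began, along the tool's axes at that moment; what a row does not reach only later rows make up. A row lasts 1/8 s, in which the tool goes at most 62.5 mm and 10.7 degrees, less where a joint would pass 70% of its speed; a pose out of reach is approached as far as the arm can. A call with a gripper value outside its range is refused whole. The fingers move at their own pace and stop on an object; "force" is the grip in N (left out, the last holds). Time passes only in rows, so rows that repeat a pose let the fingers close. It gives the time, the measured TCP pose, the force and the opening at its end, in the units of the state.
- telemetry.read_state(): the state, without advancing time (a new reading comes with each control period).
- read_camera(name): name is "side" or "top" or "wrist"; returns the picture (384x512x3 uint8, red, green, blue); there is no depth.
- camera_params(name): a dict with "mtx" (3x3 intrinsics, pixels), "rvec" (rotation vector, rad) and "tvec" (3), from world to camera coordinates, as OpenCV has them. Camera axes: x right, y down, z forward; pixel columns grow to the right and rows downward; lengths in m; the calibration is good to about 2 mm. A picture is of the moment at which its call begins: read the wrist's pose just before it. camera_params takes no time and is no camera call; for the wrist camera it gives the pose at the moment of the call.
- robot.close_job(): hands the job in, once; it reports no verdict.
The state is a dict: "t": time; "q": joint angles; "dq": joint speeds; "joint_torque": joint torques, N m; "tool_pos": TCP position; "orientation": TCP orientation; "force": force on the tool from outside, world axes, zero at the start; "wrist_torque": the same for the moment, N m; "opening": finger opening in m.
Only numpy, scipy, OpenCV 4.12 (cv2) and the standard library are available. Lean on these libraries where they do the work, as an engineer would, in place of code of your own. Each camera call takes 0.05 s, during which the arm holds its last target. There are 200 camera calls.

## Working session

There is one attempt and no reset: what is moved stays moved. The work goes in short steps, Python scripts to look and compute and a tool call to move; the robot and the scene stay as the last step left them, time stands still between calls to the robot, and variables do not carry over. Pictures are saved under pics/ and viewed, about 8 in all and at most 12, crops included, and the job is handed in when it is done.

Besides the shell and the picture viewer there is one more tool, called after "Call:" by a JSON object that holds its "api" and its "payload". step_arm: Moves the arm, as the interface text tells. Its arguments: {"type":"object","properties":{"commands":{"type":"array"},"force":{"type":"number"}},"required":["commands"]}

```bash
ls; mkdir -p pics; cat > h.py <<'E'
import numpy as np, cv2
from plant import telemetry, read_camera, camera_params, robot
def snap(n,f,crop=None,s=1):
    P=camera_params(n); im=read_camera(n)
    np.savez('pics/'+f+'.npz',im=im,**{k:np.array(P[k]) for k in('mtx','rvec','tvec')})
    o=im if crop is None else im[crop[1]:crop[3],crop[0]:crop[2]]
    o=cv2.resize(o,None,fx=s,fy=s,interpolation=cv2.INTER_CUBIC) if s!=1 else o
    cv2.imwrite('pics/'+f+'.png',o[:,:,::-1]); return P
def proj(P,X):
    return cv2.projectPoints(np.array(X,float).reshape(-1,1,3),np.array(P['rvec'],float),np.array(P['tvec'],float),np.array(P['mtx']),None)[0].reshape(-1,2)
def ray(P,uv,z):
    R=cv2.Rodrigues(np.array(P['rvec'],float))[0]; t=np.array(P['tvec'],float).ravel(); K=np.array(P['mtx'])
    out=[]
    for u,v in np.atleast_2d(uv):
        d=R.T@np.linalg.solve(K,[u,v,1]); c=-R.T@t; out.append(c+d*(z-c[2])/d[2])
    return np.array(out)
def load(f):
    return np.load('pics/'+f+'.npz')
def st():
    s=telemetry.read_state(); return s
E
python3 - <<'E'
from h import *
import h
a=snap('top','top0',None,1.5); b=snap('side','side0',None,1.5)
for P in(a,b):
    R=cv2.Rodrigues(np.array(P['rvec'],float))[0]; print(-R.T@np.array(P['tvec']).ravel(), P['mtx'])
print(st())
E
```

```text
pics
[ 0.30618135 -0.09666934  1.06897122] [[471.81964284   0.         261.02808788]
 [  0.         471.81964284 188.42344266]
 [  0.           0.           1.        ]]
[0.32833787 0.81670493 0.75609178] [[457.19686059   0.         254.93545689]
 [  0.         457.19686059 195.11724231]
 [  0.           0.           1.        ]]
{'t': 0.1, 'q': array([-1.42137413e+00,  1.31092276e-01,  1.48917745e+00,  7.89617417e-06,
        1.52298358e+00, -8.53749933e-02]), 'dq': array([-0.00024864, -0.00213008, -0.00278783,  0.00033549,  0.00037522,
        0.00106405]), 'joint_torque': array([ 2.13800849e-03, -5.61349046e+01, -4.93091011e+01,  7.72942998e-02,
        2.93271546e-02, -6.98552981e-05]), 'tool_pos': array([ 0.13957032, -0.58315768,  0.30178438]), 'orientation': array([ 2.09757805,  0.24914869, -2.09767371]), 'force': array([-0.14475458,  0.07349717,  0.00692026]), 'wrist_torque': array([-0.00614463, -0.00548607, -0.00372213]), 'opening': 0.0930884510616084}
```

View pics/top0.png

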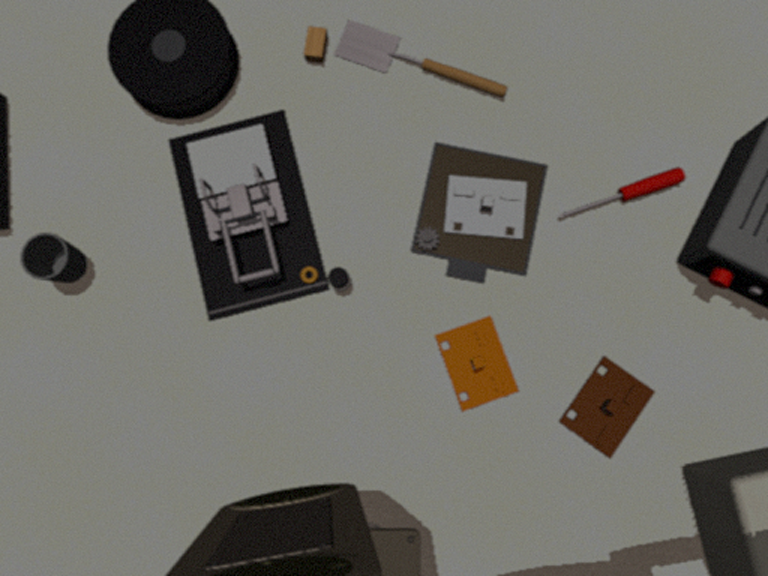

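View pics/side0.png

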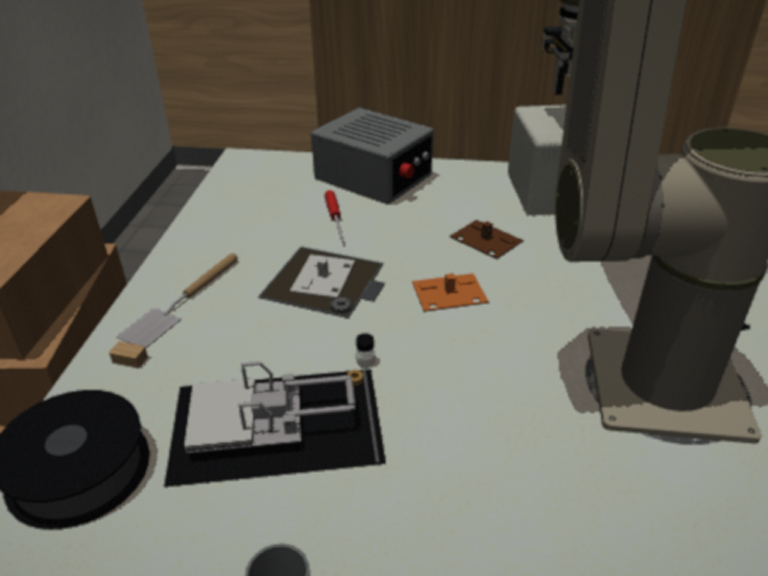

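The top view shows the file at about (250,215), lever end towards the robot. The white card is at (485,205) on the plate, with its holes at (457,226) and (510,231), and loose small things lie near both. Next I fit metric poses.

```bash
cat >> h.py <<'E'
def rect(f,z,lo,hi,box,open_=5):
    """min-area rectangle of a grey range, in metric plane z; box=x0,x1,y0,y1"""
    P=load(f); x0,x1,y0,y1=box; s=2000.
    W,H=int((y1-y0)*s),int((x1-x0)*s)
    v,u=np.mgrid[0:H,0:W]; X=np.stack([x1-v/s,y1-u/s,0*u+z],-1).reshape(-1,3)
    uv=proj(P,X).astype(np.float32).reshape(H,W,2)
    g=cv2.remap(cv2.cvtColor(P['im'],cv2.COLOR_RGB2GRAY),uv[...,0],uv[...,1],cv2.INTER_LINEAR)
    m=((g>=lo)&(g<=hi)).astype(np.uint8)
    m=cv2.morphologyEx(m,cv2.MORPH_OPEN,np.ones((open_,open_)))
    c=max(cv2.findContours(m,cv2.RETR_EXTERNAL,cv2.CHAIN_APPROX_NONE)[0],key=cv2.contourArea)
    b=cv2.boxPoints(cv2.minAreaRect(c)); return np.c_[x1-b[:,1]/s,y1-b[:,0]/s],g,m
E
python3 - <<'E'
from h import *
P=load('top0'); 
for uv in ([(170,139),(285,111),(327,290),(210,320)],[(448,175),(526,181),(523,241),(443,235)]): print(ray(P,np.array(uv)/1.5,.004).round(4))
g=cv2.cvtColor(P['im'],cv2.COLOR_RGB2GRAY); 
print(g[165:170,120:150:5],g[120:150:3,130],g[100:180:4,324])
E
```

```text
[[0.7026 0.2788 0.004 ]
 [0.7467 0.0968 0.004 ]
 [0.4591 0.0271 0.004 ]
 [0.4144 0.2049 0.004 ]]
[[ 0.6385 -0.1599  0.004 ]
 [ 0.6274 -0.2804  0.004 ]
 [ 0.5326 -0.2727  0.004 ]
 [ 0.5431 -0.1507  0.004 ]]
[[132 127  22  28  20  26]
 [131 131  16  25  24   9]
 [129 130  28  24  17  17]
 [126 125  32  24  25  27]
 [129 128  39  23  26  22]] [108  89  50  31  14   4  19  22  16  14] [127  49  48  45  44 131 128 131 131 121  35 132 128 131 118  47  45  48
  50  48]
```

```bash
python3 - <<'E'
from h import *
P=load('top0'); S=load('side0')
b,g,m=rect('top0',.004,0,75,(.38,.78,-.0,.31),15)
print('file',b.round(4),np.linalg.norm(np.diff(b,axis=0),axis=1))
c,g2,m2=rect('top0',.007,85,255,(.51,.66,-.295,-.135),7)
print('card',c.round(4),np.linalg.norm(np.diff(c,axis=0),axis=1))
cv2.imwrite('pics/m.png',np.hstack([cv2.resize(np.hstack([g,m*255]),(600,400))]))
cv2.imwrite('pics/m2.png',np.vstack([np.hstack([cv2.resize(g,(310,400)),cv2.resize(m*255,(310,400))]),]))
cv2.imwrite('pics/m3.png',np.vstack([np.hstack([cv2.resize(g,(186,240)),cv2.resize(m*255,(186,240))]),cv2.resize(np.hstack([g2,m2*255]),(372,180))]))
E
```

```text
file [[ 0.7028  0.2827]
 [ 0.7582  0.0705]
 [ 0.4572 -0.008 ]
 [ 0.4019  0.2042]] [0.2193757  0.31106797 0.2193757 ]
card [[ 0.5481 -0.1502]
 [ 0.6392 -0.1596]
 [ 0.6267 -0.2809]
 [ 0.5356 -0.2716]] [0.09151147 0.12198216 0.09151153]
```

View pics/m3.png

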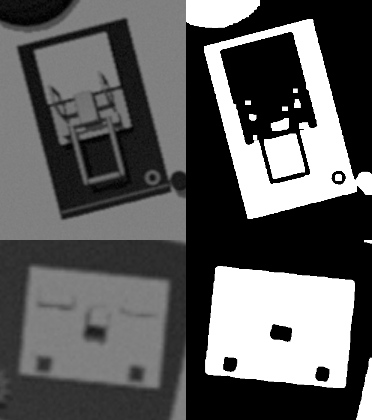

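```bash
python3 - <<'E'
from h import *
P=load('top0'); S=load('side0')
b,g,m=rect('top0',.004,0,75,(.38,.78,-.0,.31),15)
H,W=m.shape
pot=ray(P,np.array([340,278])/1.5,.004)[0]; cv2.circle(m,(int((.31-pot[1])*2000),int((.78-pot[0])*2000)),32,0,-1)
c=max(cv2.findContours(m,cv2.RETR_EXTERNAL,cv2.CHAIN_APPROX_NONE)[0],key=cv2.contourArea)
bb=cv2.boxPoints(cv2.minAreaRect(c)); b=np.c_[.78-bb[:,1]/2000,.31-bb[:,0]/2000]
print(b.round(4),np.linalg.norm(np.diff(b,axis=0),axis=1))
# order: far-left, far-right, near-right, near-left ; file x = away from lever (near->far)
o=sorted(b.tolist(),key=lambda p:p[0]); near,far=np.array(o[:2]),np.array(o[2:])
ex=far.mean(0)-near.mean(0); ex/=np.linalg.norm(ex); th=np.arctan2(ex[1],ex[0]); ctr=b.mean(0)
org=ctr+ex*0.040
print('file ctr',ctr,'yaw',th,'origin',org)
c=rect('top0',.007,85,255,(.51,.66,-.295,-.135),7)[0]
o=sorted(c.tolist(),key=lambda p:p[0]); cx=np.mean(o[2:],0)-np.mean(o[:2],0); ct=np.arctan2(cx[1],cx[0]); cc=c.mean(0)
print('card',cc,ct)
np.savez('pose.npz',org=org,th=th,cc=cc,ct=ct)
R=lambda a:np.array([[np.cos(a),-np.sin(a)],[np.sin(a),np.cos(a)]])
def F(x,y,z): return np.r_[org+R(th)@[x,y],z]
import itertools
outs=[]
for base in(.005,.015,.025):
  row=[]
  for Q,box in((P,(105,65,225,220)),(S,(105,235,262,325))):
    im=cv2.resize(Q['im'],None,fx=3,fy=3,interpolation=cv2.INTER_CUBIC).copy()
    def L(pts,col): cv2.polylines(im,[np.round(proj(Q,pts)*3+1).astype(int)],False,col,1)
    L([F(x,y,.004) for x,y in((-.19,-.095),(.11,-.095),(.11,.095),(-.19,.095),(-.19,-.095))],(0,255,0))
    L([F(x,y,base+.016) for x,y in((-.01,-.06),(.08,-.06),(.08,.06),(-.01,.06),(-.01,-.06))],(255,0,0))
    L([F(x,y,base+.026) for x,y in((-.06,-.03),(-.15,-.03),(-.15,.03),(-.06,.03))],(255,255,0))
    for y in(-.04,.04): L([F(0,y,base),F(0,y,base+.06)],(0,255,255))
    x0,y0,x1,y1=[3*k for k in box]; row.append(cv2.resize(im[y0:y1,x0:x1],(250,int(250*(y1-y0)/(x1-x0)))) if Q is P else im[y0:y1,x0:x1])
  outs.append(row[1]); tp=row[0]
o=np.vstack([np.hstack([outs[0][:,:400],outs[1][:,:400]]),np.hstack([outs[2][:,:400],cv2.resize(tp,(400,270))])])
cv2.imwrite('pics/ov.png',o[:,:,::-1])
E
```

```text
[[ 0.7028  0.2827]
 [ 0.7572  0.0743]
 [ 0.4562 -0.0042]
 [ 0.4019  0.2042]] [0.21542111 0.31106797 0.21542108]
file ctr [0.57954067 0.13926065] yaw 0.2551823160545639 origin [0.61824536 0.14935752]
card [ 0.58740324 -0.21558005] -0.10249661964915056
```

View pics/ov.png

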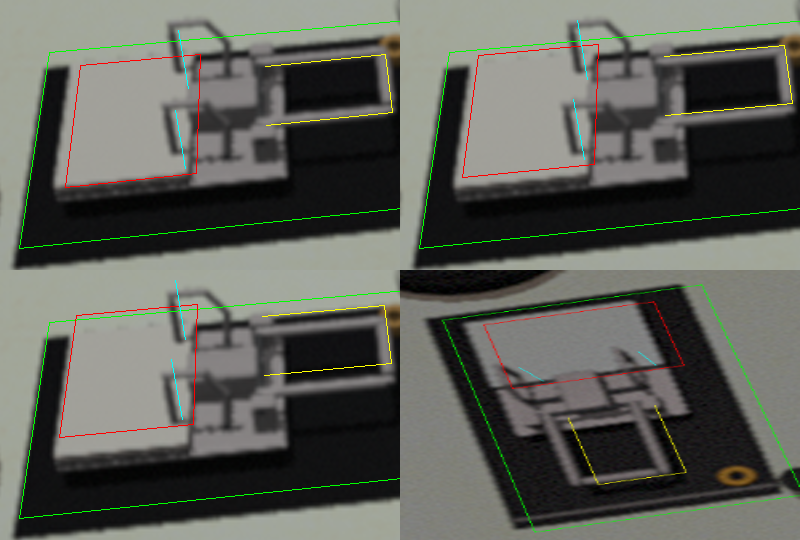

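```bash
cat > fit.py <<'E'
from h import *
from scipy.optimize import minimize
P=load('top0'); S=load('side0')
R=lambda a:np.array([[np.cos(a),-np.sin(a)],[np.sin(a),np.cos(a)]])
def ring(c,ex,ey,d,z):
    t=np.linspace(-.95,.95,80); hx,hy=ex+d,ey+d
    p=np.concatenate([np.c_[t*hx,0*t+hy],np.c_[t*hx,0*t-hy],np.c_[0*t+hx,t*hy],np.c_[0*t-hx,t*hy]])
    return p
def samp(Q,p,z):
    g=cv2.cvtColor(Q['im'],cv2.COLOR_RGB2GRAY).astype(np.float32)
    uv=proj(Q,np.c_[p,np.full(len(p),z)]).astype(np.float32)
    return cv2.remap(g,uv[:,:1],uv[:,1:],cv2.INTER_LINEAR).ravel()
def cost(v,Qs,hx,hy,z,sg):
    s=0
    for Q in Qs:
        for d in(.001,.002,.004):
            for k in(1,-1):
                p=v[:2]+ring(None,hx,hy,k*d,z)@R(v[2]).T
                s-=sg*k*np.clip(samp(Q,p,z),0,100).mean()
    return s
def best(v0,*a):
    return min((minimize(cost,np.array(v0)+[dx,dy,0],args=a,method='Nelder-Mead',options=dict(initial_simplex=np.array(v0)+[dx,dy,0]+np.array([[0,0,0],[.004,0,0],[0,.004,0],[0,0,.03]]))) for dx in(-.003,.003) for dy in(-.003,.003)),key=lambda r:r.fun)
E
python3 - <<'E'
from fit import *
v0=[.5807,.1519,.2385]
for n,Qs in(('top',[P]),('side',[S]),('both',[P,S])):
    r=best(v0,Qs,.15,.095,.004,1); print(n,r.x.round(4),r.fun); 
    c=best([.5874,-.2156,-.1025],Qs,.045,.06,.006,-1); print(' card',c.x.round(4),c.fun)
v=best(v0,[P],.15,.095,.004,1).x; th=v[2]; ex=np.array([np.cos(th),np.sin(th)]); org=v[:2]+.04*ex
c=best([.5874,-.2156,-.1025],[P],.045,.06,.007,-1).x
np.savez('pose.npz',org=org,th=th,cc=c[:2],ct=c[2]); print('org',org,th)
def F(x,y,z): return np.r_[org+R(th)@[x,y],z]
outs=[]
for base in(.008,.013,.018):
  row=[]
  for Q,box in((P,(105,65,225,220)),(S,(105,235,262,325))):
    im=cv2.resize(Q['im'],None,fx=3,fy=3,interpolation=cv2.INTER_CUBIC).copy()
    def L(pts,col): cv2.polylines(im,[np.round(proj(Q,pts)*3+1).astype(int)],False,col,1)
    L([F(x,y,.004) for x,y in((-.19,-.095),(.11,-.095),(.11,.095),(-.19,.095),(-.19,-.095))],(0,255,0))
    L([F(x,y,base+.016) for x,y in((-.01,-.06),(.08,-.06),(.08,.06),(-.01,.06),(-.01,-.06))],(255,0,0))
    L([F(x,y,base+.026) for x,y in((-.06,-.03),(-.15,-.03),(-.15,.03),(-.06,.03))],(255,255,0))
    for y in(-.04,.04): L([F(0,y,base),F(0,y,base+.06)],(0,255,255))
    x0,y0,x1,y1=[3*k for k in box]; row.append(cv2.resize(im[y0:y1,x0:x1],(250,int(250*(y1-y0)/(x1-x0)))) if Q is P else im[y0:y1,x0:x1])
  outs.append(row[1]); tp=row[0]
o=np.vstack([np.hstack([outs[0][:,:400],outs[1][:,:400]]),np.hstack([outs[2][:,:400],cv2.resize(tp,(400,270))])])
cv2.imwrite('pics/ov2.png',o[:,:,::-1])
# toward bar: tool deltas
print('bar',F(-.15,0,.03)); s=st(); Rt=cv2.Rodrigues(s['orientation'])[0]; print(Rt.round(3))
E
```

```text
top [0.5817 0.1533 0.2541] -159.46078491210938
 card [ 0.5877 -0.2159 -0.1011] -109.97120666503906
side [0.5765 0.1556 0.2522] -125.70120239257812
 card [ 0.586  -0.2123 -0.1   ] -62.49810028076172
both [0.5807 0.1544 0.2535] -248.70730590820312
 card [ 0.587  -0.2152 -0.1024] -155.74072265625
org [0.62044615 0.16331883] 0.25411452064064444
bar [0.47526321 0.12561056 0.03      ]
[[-0.     0.233 -0.973]
 [ 0.002 -0.973 -0.233]
 [-1.    -0.002 -0.   ]]
```

View pics/ov2.png

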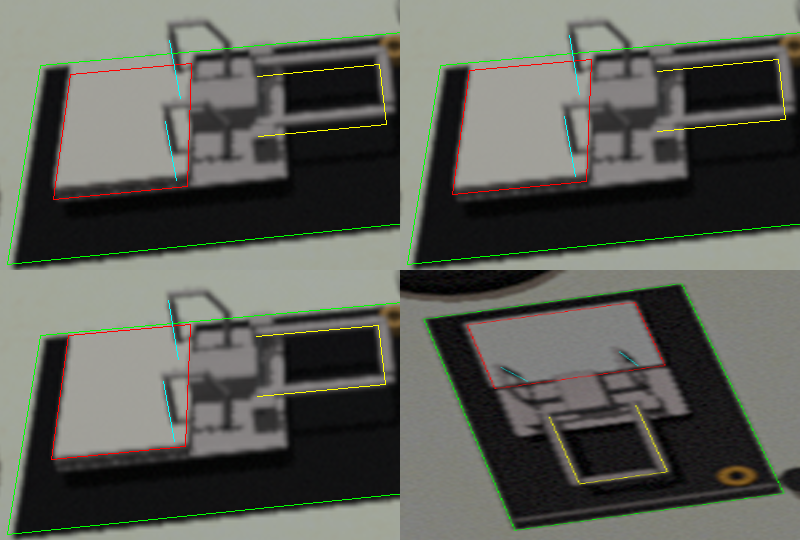

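The overlay fits the board, bed and lever well. BASE looks to be about 15 mm, to be confirmed later. Now I move over the bar.

```bash
cat >> h.py <<'E'
pz=lambda:np.load('pose.npz')
def F(x,y,z):
    p=pz(); c,s=np.cos(p['th']),np.sin(p['th']); return np.r_[p['org']+[c*x-s*y,s*x+c*y],z]
def go(X,yaw,X0=None,down=True):
    """tool deltas (mm, rad) from the present pose to TCP X, tool down, tool y at world angle yaw"""
    s=st(); R0=cv2.Rodrigues(s['orientation'])[0]
    y=np.array([np.cos(yaw),np.sin(yaw),0]); x=np.array([0,0,-1.]); R1=np.c_[x,y,np.cross(x,y)]
    print('xyz',(R0.T@(np.array(X)-s['tool_pos'])*1e3).round(1),'turn',cv2.Rodrigues(R0.T@R1)[0].ravel().round(3))
E
python3 - <<'E'
from h import *
p=pz(); go(F(-.15,0,.26),p['th'])
E
```

```text
xyz [  42.9 -611.2 -491.4] turn [-1.59e+00 -1.00e-03  1.00e-03]
```

Call:
{"api": "step_arm", "payload": {"commands": [{"xyz":[10,-51,-41],"turn":[-0.16,0,0],"grip":40},{"xyz":[43,-611,-491],"turn":[-1.59,0,0],"grip":40},{"xyz":[43,-611,-491],"turn":[-1.59,0,0],"grip":40},{"xyz":[43,-611,-491],"turn":[-1.59,0,0],"grip":40},{"xyz":[43,-611,-491],"turn":[-1.59,0,0],"grip":40},{"xyz":[43,-611,-491],"turn":[-1.59,0,0],"grip":40},{"xyz":[43,-611,-491],"turn":[-1.59,0,0],"grip":40},{"xyz":[43,-611,-491],"turn":[-1.59,0,0],"grip":40},{"xyz":[43,-611,-491],"turn":[-1.59,0,0],"grip":40},{"xyz":[43,-611,-491],"turn":[-1.59,0,0],"grip":40},{"xyz":[43,-611,-491],"turn":[-1.59,0,0],"grip":40},{"xyz":[43,-611,-491],"turn":[-1.59,0,0],"grip":40}]}}

```text
t: 1.6
tool_pos: [0.4603, 0.0952, 0.2611]
orientation: [1.02, 1.319, -1.02]
force: [0.6, -1.4, -0.5]
opening: 0.0401
```

Call:
{"api": "step_arm", "payload": {"commands": [{"xyz":[0,0,0],"turn":[0,0,0],"grip":40}]}}

```text
t: 1.72
tool_pos: [0.46, 0.0967, 0.2601]
orientation: [1.015, 1.323, -1.017]
force: [0.6, 0.1, 0.1]
opening: 0.0397
```

```bash
python3 - <<'E'
from h import *
p=pz(); go(F(-.15,0,.26),p['th'])
E
```

```text
xyz [  0.1  22.2 -24. ] turn [ 0.006 -0.001  0.002]
```

Call:
{"api": "step_arm", "payload": {"commands": [{"xyz":[0,22,-24],"turn":[0.006,0,0],"grip":40},{"xyz":[0,22,-24],"turn":[0.006,0,0],"grip":40}]}}

```text
t: 1.98
tool_pos: [0.4752, 0.1221, 0.2611]
orientation: [1.023, 1.317, -1.024]
force: [-0.5, -0.1, 0.9]
opening: 0.0404
```

```bash
python3 - <<'E'
from h import *
p=pz(); go(F(-.15,0,.26),p['th']); W=snap('wrist','w1',None,1.5)
R=cv2.Rodrigues(np.array(W['rvec'],float))[0]; print(-R.T@np.array(W['tvec']).ravel(),R.round(2))
for b in(.005,.015,.025): print(b,(1.5*proj(W,[F(-.15,-.025,b+.026),F(-.15,.025,b+.026),F(0,.04,b+.06),F(0,-.04,b+.06)])).round(0).tolist())
print((1.5*proj(W,[F(-.19,.095,.004),F(-.19,-.095,.004)])).round(0).tolist())
E
```

```text
xyz [ 1.1  0.9 -3.3] turn [-0.005 -0.     0.001]
[0.45717508 0.19277188 0.34343814] [[ 0.97  0.25 -0.  ]
 [ 0.24 -0.93  0.27]
 [ 0.07 -0.26 -0.96]]
0.005 [[381.0, 295.0], [381.0, 234.0], [600.0, 218.0], [585.0, 327.0]]
0.015 [[381.0, 299.0], [381.0, 236.0], [608.0, 220.0], [591.0, 332.0]]
0.025 [[381.0, 303.0], [381.0, 238.0], [616.0, 221.0], [599.0, 338.0]]
[[330.0, 142.0], [338.0, 360.0]]
```

View pics/w1.png

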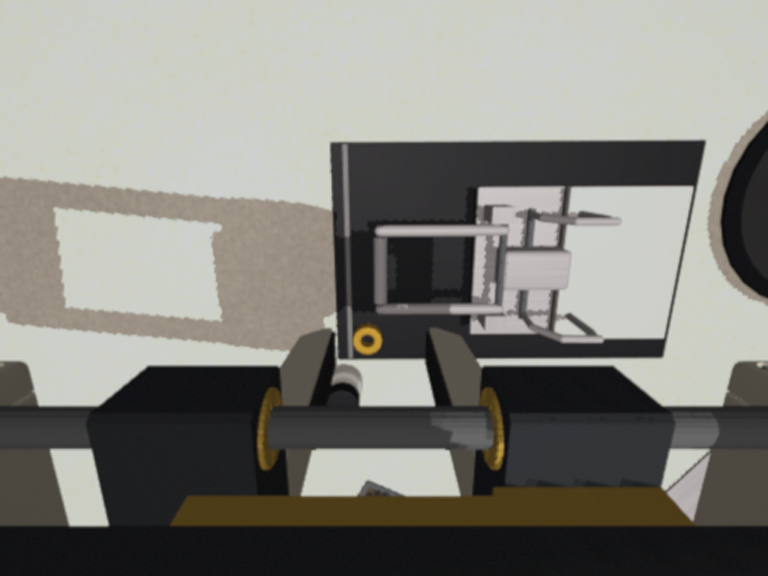

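The wrist view has the bar at column 381 and the stems at rows 231 and 309. The board corners (331,143) and (338,358) match the prediction. I'll use the stem spacing to get BASE.

```bash
python3 - <<'E'
from h import *
W=load('w1'); g=cv2.cvtColor(W['im'],cv2.COLOR_RGB2GRAY).astype(int)
for c in(270,285): print(c,g[148:162,c],g[198:214,c])
for r in (172,180,188): print(r,g[r,246:262])
for b in(.01,.015,.02,.025):
    print(b,proj(W,[F(-.13,.03,b+.026),F(-.13,-.03,b+.026),F(-.15,.0,b+.026)]).round(1).tolist())
E
```

```text
270 [ 26  48 111 151 173 188 188 175 154 105  45  25  25  25] [ 24  24  25  32  77 124 142 133 122 115 105  76  47  42  42  42]
285 [ 27  51 116 154 174 189 187 174 153 103  43  26  26  26] [ 23  23  23  30  64  90 107 117 119 114 102  73  45  42  42  41]
172 [ 25  25  38  68  98 109 115 117 117 112 104  87  57  47  48  47]
180 [ 25  26  35  66  98 109 115 117 115 112 103  85  51  47  46  46]
188 [ 25  25  31  63  98 109 115 116 114 110 102  84  52  45  45  46]
0.01 [[271.5, 152.1], [270.9, 202.0], [254.2, 177.8]]
0.015 [[271.8, 152.7], [271.2, 203.3], [254.2, 178.8]]
0.02 [[272.1, 153.3], [271.4, 204.7], [254.2, 179.7]]
0.025 [[272.4, 153.9], [271.7, 206.1], [254.2, 180.8]]
```

Call:
{"api": "step_arm", "payload": {"commands": [{"xyz":[50,1,-3],"turn":[-0.005,0,0],"grip":40},{"xyz":[100,1,-3],"turn":[-0.005,0,0],"grip":40},{"xyz":[130,1,-3],"turn":[-0.005,0,0],"grip":40},{"xyz":[149,1,-3],"turn":[-0.005,0,0],"grip":40},{"xyz":[149,1,-3],"turn":[-0.005,0,0],"grip":30},{"xyz":[149,1,-3],"turn":[-0.005,0,0],"grip":22}], "force": 12}}

```text
t: 2.78
tool_pos: [0.4758, 0.1242, 0.1134]
orientation: [1.022, 1.317, -1.021]
force: [0.1, -0.0, 0.2]
opening: 0.025
```

```bash
python3 - <<'E'
from h import *
p=pz(); go(F(-.15,0,.112),p['th']); s=st(); print(s['force'],s['opening'])
W=snap('wrist','w2',(160,80,420,300),2.5)
E
```

```text
xyz [ 1.4 -0.2 -1.5] turn [-0.002  0.    -0.001]
[ 0.14968118 -0.01270445  0.18553504] 0.025048970189522093
```

View pics/w2.png

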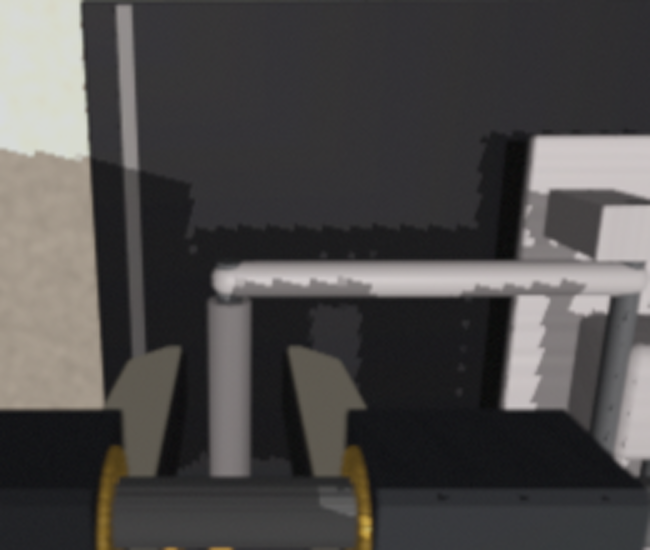

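The sleeve, at crop column 230, lies centred between the fingers, whose inner edges are at 180 and 290. Closing.

Call:
{"api": "step_arm", "payload": {"commands": [{"xyz":[0,0,0],"turn":[0,0,0],"grip":14},{"xyz":[0,0,0],"turn":[0,0,0],"grip":8},{"xyz":[0,0,0],"turn":[0,0,0],"grip":4},{"xyz":[0,0,0],"turn":[0,0,0],"grip":4}], "force": 15}}

```text
t: 3.32
tool_pos: [0.4747, 0.1247, 0.1122]
orientation: [1.019, 1.319, -1.022]
force: [-4.4, -3.4, 2.8]
opening: 0.0093
```

Call:
{"api": "step_arm", "payload": {"commands": [{"xyz":[-1,-0.5,0],"turn":[0,0,0],"grip":4},{"xyz":[-2,-1,0],"turn":[0,0,0],"grip":4},{"xyz":[-2,-1,0],"turn":[0,0,0],"grip":4}], "force": 20}}

```text
t: 3.7
tool_pos: [0.4745, 0.1247, 0.1142]
orientation: [1.021, 1.318, -1.021]
force: [-0.1, -1.2, -5.6]
opening: 0.0094
```

Call:
{"api": "step_arm", "payload": {"commands": [{"xyz":[-1,0,0],"turn":[0,0,0],"grip":4},{"xyz":[-2,0,0],"turn":[0,0,0],"grip":4},{"xyz":[-3,0,0],"turn":[0,0,0],"grip":4},{"xyz":[-4,0,0],"turn":[0,0,0],"grip":4}]}}

```text
t: 4.2
tool_pos: [0.4748, 0.1247, 0.1192]
orientation: [1.021, 1.318, -1.02]
force: [-3.7, -2.9, 7.1]
opening: 0.0093
```

Call:
{"api": "step_arm", "payload": {"commands": [{"xyz":[-6,0,0],"turn":[0,0,0],"grip":4},{"xyz":[-11.5,1,0],"turn":[0,0,0],"grip":4},{"xyz":[-16,2,0],"turn":[0,0,0],"grip":4},{"xyz":[-20,3.3,0],"turn":[0,0,0],"grip":4},{"xyz":[-24.5,4.8,0],"turn":[0,0,0],"grip":4},{"xyz":[-29,6.5,0],"turn":[0,0,0],"grip":4},{"xyz":[-33,8.5,0],"turn":[0,0,0],"grip":4},{"xyz":[-37,10.5,0],"turn":[0,0,0],"grip":4},{"xyz":[-37,10.5,0],"turn":[0,0,0],"grip":4}]}}

```text
t: 5.32
tool_pos: [0.4868, 0.1278, 0.1581]
orientation: [1.024, 1.314, -1.017]
force: [-0.0, -1.6, 7.4]
opening: 0.0094
```

Call:
{"api": "step_arm", "payload": {"commands": [{"xyz":[-4,2.3,0],"turn":[0,0,0],"grip":4},{"xyz":[-7.5,4.7,0],"turn":[0,0,0],"grip":4},{"xyz":[-11,7.3,0],"turn":[0,0,0],"grip":4},{"xyz":[-15,10,0],"turn":[0,0,0],"grip":4},{"xyz":[-18,13,0],"turn":[0,0,0],"grip":4},{"xyz":[-21.5,16,0],"turn":[0,0,0],"grip":4},{"xyz":[-24.5,19.5,0],"turn":[0,0,0],"grip":4},{"xyz":[-27.5,23,0],"turn":[0,0,0],"grip":4},{"xyz":[-30,26.5,0],"turn":[0,0,0],"grip":4},{"xyz":[-31.5,28.8,0],"turn":[0,0,0],"grip":4},{"xyz":[-31.5,28.8,0],"turn":[0,0,0],"grip":4}]}}

```text
t: 6.7
tool_pos: [0.514, 0.1349, 0.1881]
orientation: [1.023, 1.316, -1.018]
force: [5.7, 0.3, 0.4]
opening: 0.0091
```

Call:
{"api": "step_arm", "payload": {"commands": [{"xyz":[0,0,0],"turn":[0,0,0],"grip":12},{"xyz":[0,0,0],"turn":[0,0,0],"grip":24},{"xyz":[0,0,0],"turn":[0,0,0],"grip":34},{"xyz":[-30,0,0],"turn":[0,0,0],"grip":40},{"xyz":[-70,0,0],"turn":[0,0,0],"grip":40},{"xyz":[-90,0,0],"turn":[0,0,0],"grip":40}]}}

```text
t: 7.45
tool_pos: [0.5129, 0.1347, 0.2789]
orientation: [1.022, 1.317, -1.019]
force: [-0.4, -0.3, 0.6]
opening: 0.0402
```

```bash
python3 - <<'E'
from h import *
p=pz(); go(np.r_[p['cc'],.2],p['ct']+np.pi/2); print(st()['q'])
S=snap('side','side1',(100,220,270,330),3)
E
```

```text
xyz [ 78.9 -15.7 358. ] turn [-1.216e+00  1.000e-03 -2.000e-03]
[ 1.60032448e-01 -4.80638904e-02  1.71512993e+00  1.10223763e-04
  1.47254432e+00 -9.30846594e-02]
```

View pics/side1.png

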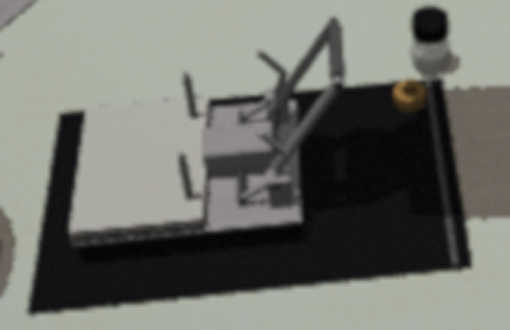

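The side view shows the lever standing open. The arches lean back and both posts are free, with tips at crop (185,75) and (181,155). Now to the card.

Call:
{"api": "step_arm", "payload": {"commands": [{"xyz":[0,0,50],"turn":[-0.15,0,0],"grip":45},{"xyz":[20,-8,180],"turn":[-0.6,0,0],"grip":45},{"xyz":[79,-16,358],"turn":[-1.216,0,0],"grip":45},{"xyz":[79,-16,358],"turn":[-1.216,0,0],"grip":45},{"xyz":[79,-16,358],"turn":[-1.216,0,0],"grip":45},{"xyz":[79,-16,358],"turn":[-1.216,0,0],"grip":45},{"xyz":[79,-16,358],"turn":[-1.216,0,0],"grip":45},{"xyz":[79,-16,358],"turn":[-1.216,0,0],"grip":45},{"xyz":[79,-16,358],"turn":[-1.216,0,0],"grip":45}]}}

```text
t: 8.62
tool_pos: [0.5863, -0.215, 0.1973]
orientation: [0.083, 1.57, -0.082]
force: [-0.2, 0.6, -0.1]
opening: 0.0448
```

```bash
python3 - <<'E'
from h import *
p=pz(); go(np.r_[p['cc'],.095],p['ct']+np.pi/2)
W=snap('wrist','w3',None,1.5)
c,s=np.cos(p['ct']),np.sin(p['ct'])
C=lambda x,y,z:np.r_[p['cc']+[c*x-s*y,s*x+c*y],z]
print((1.5*proj(W,[C(-.045,.06,.007),C(.045,.06,.007),C(.045,-.06,.007),C(-.045,-.06,.007),C(-.035,.04,.007),C(-.035,-.04,.007),C(0,0,.041)])).round(0).tolist())
E
```

```text
xyz [102.3  -0.8   1.3] turn [-0.003 -0.001 -0.001]
[[470.0, 221.0], [463.0, 344.0], [299.0, 345.0], [291.0, 221.0], [439.0, 235.0], [322.0, 236.0], [381.0, 300.0]]
```

View pics/w3.png

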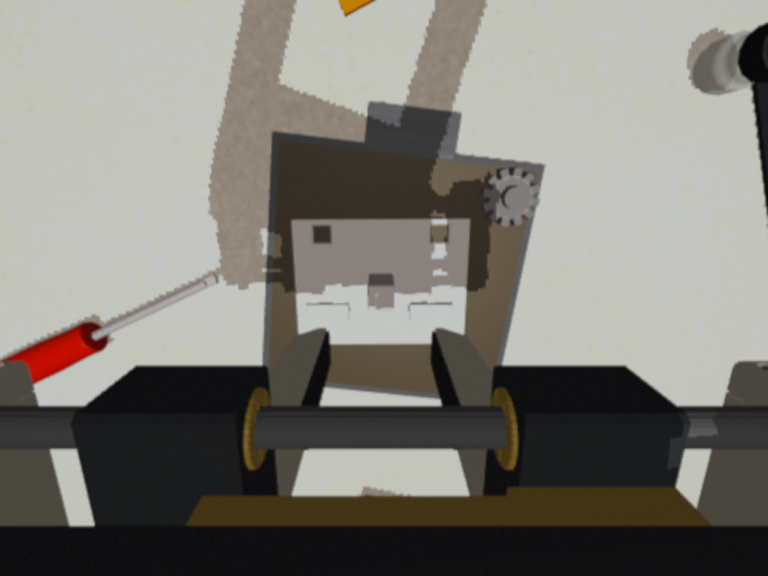

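The card corners and holes (322,234) and (439,235) match the prediction to about 1 px, and the tower is centred. Descending to grip.

Call:
{"api": "step_arm", "payload": {"commands": [{"xyz":[50,-1,1],"turn":[-0.003,0,0],"grip":45},{"xyz":[85,-1,1],"turn":[-0.003,0,0],"grip":45},{"xyz":[102,-1,1],"turn":[-0.003,0,0],"grip":40},{"xyz":[102,-1,1],"turn":[-0.003,0,0],"grip":30},{"xyz":[102,-1,1],"turn":[-0.003,0,0],"grip":20},{"xyz":[102,-1,1],"turn":[-0.003,0,0],"grip":12},{"xyz":[102,-1,1],"turn":[-0.003,0,0],"grip":8},{"xyz":[102,-1,1],"turn":[-0.003,0,0],"grip":8}], "force": 25}}

```text
t: 9.68
tool_pos: [0.5887, -0.2176, 0.0981]
orientation: [0.077, 1.566, -0.078]
force: [-0.2, 1.4, 7.1]
opening: 0.0157
```

```bash
python3 - <<'E'
from h import *
p=pz(); go(F(.035,0,.235),p['th']+np.pi/2);print(st()['force'],st()['opening'])
E
```

```text
xyz [-137.1  394.2   27.2] turn [-0.353  0.003  0.001]
[-0.15466131  1.36761706  7.12453357] 0.01570247549152239
```

Call:
{"api": "step_arm", "payload": {"commands": [{"xyz":[-20,0,0],"turn":[0,0,0],"grip":8},{"xyz":[-60,0,0],"turn":[0,0,0],"grip":8},{"xyz":[-110,0,0],"turn":[0,0,0],"grip":8},{"xyz":[-137,30,0],"turn":[0,0,0],"grip":8},{"xyz":[-137,80,5],"turn":[-0.08,0,0],"grip":8},{"xyz":[-137,130,9],"turn":[-0.12,0,0],"grip":8},{"xyz":[-137,180,13],"turn":[-0.16,0,0],"grip":8},{"xyz":[-137,230,16],"turn":[-0.21,0,0],"grip":8},{"xyz":[-137,280,20],"turn":[-0.26,0,0],"grip":8},{"xyz":[-137,330,24],"turn":[-0.31,0,0],"grip":8},{"xyz":[-137,370,27],"turn":[-0.353,0,0],"grip":8},{"xyz":[-137,394,27],"turn":[-0.353,0,0],"grip":8}]}}

```text
t: 11.18
tool_pos: [0.6534, 0.1741, 0.2342]
orientation: [-0.2, 1.56, 0.2]
force: [-0.1, -0.5, -0.5]
opening: 0.0156
```

Call:
{"api": "step_arm", "payload": {"commands": [{"xyz":[0,0,0],"turn":[0,0,0],"grip":8},{"xyz":[0,0,0],"turn":[0,0,0],"grip":8}]}}

```text
t: 11.42
tool_pos: [0.6532, 0.1711, 0.2331]
orientation: [-0.199, 1.562, 0.198]
force: [0.3, 0.0, -0.4]
opening: 0.0154
```

```bash
python3 - <<'E'
from h import *
p=pz(); go(F(.035,0,.235),p['th']+np.pi/2);print(st()['force'],st()['opening'])
W=snap('wrist','w4',None,1.5); S=snap('side','side2'); 
T=st()['tool_pos']; u=T[2]-.095; th=p['th']; print('under',u)
c,s=np.cos(th),np.sin(th)
C=lambda x,y,z:np.r_[T[:2]+[c*x-s*y,s*x+c*y],z]
pts=[C(-.045,.06,u+.004),C(-.045,-.06,u+.004),C(-.035,.04,u+.004),C(-.035,-.04,u+.004),C(.045,.06,u+.004),C(0,0,u+.038)]
print((1.5*proj(W,pts)).round(0).tolist()); 
print('posts',(1.5*proj(W,[F(0,.04,.0815),F(0,-.04,.0815)])).round(0).tolist())
a=cv2.imread('pics/w4.png'); b=load('side2')['im'][160:330,90:310,::-1]
cv2.imwrite('pics/w4s.png',np.hstack([cv2.resize(a[100:480,150:600],(450,380)),cv2.resize(b,(350,270),interpolation=cv2.INTER_CUBIC)[:, :] if 0 else cv2.copyMakeBorder(cv2.resize(b,(350,270),interpolation=cv2.INTER_CUBIC),0,110,0,0,cv2.BORDER_CONSTANT)]))
E
```

```text
xyz [-1.9  0.7  1.3] turn [-0.001 -0.     0.001]
[ 0.33956907  0.01156224 -0.37136743] 0.0153635455088944
under 0.13805675471327547
[[520.0, 244.0], [244.0, 244.0], [473.0, 266.0], [292.0, 267.0], [504.0, 424.0], [383.0, 375.0]]
posts [[452.0, 246.0], [316.0, 246.0]]
```

View pics/w4s.png

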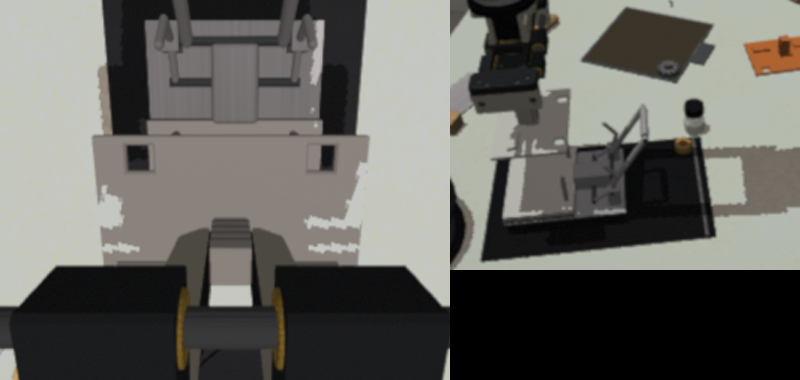

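```bash
python3 - <<'E'
from h import *
W=load('w4'); g=cv2.cvtColor(W['im'],cv2.COLOR_RGB2GRAY).astype(int)
print('rows at col 175,193,230,260,313,330')
for c in(175,193,230,313,335): print(c,'r150-185',g[150:186,c])
print('row172 L',g[172,155:208]); print('row172 R',g[172,298:352])
print('row200',g[200,155:180],g[200,330:352])
T=st()['tool_pos']; th=pz()['th']; c,s=np.cos(th),np.sin(th); u=.138
C=lambda x,y,z:np.r_[T[:2]+[c*x-s*y,s*x+c*y],z]
q=lambda l:proj(W,[C(*k) for k in l]).round(1).tolist()
print('hole corners top',q([(x,y,u+.004) for y in(-.034,-.046,.034,.046) for x in(-.041,-.029)]))
print('edge',q([(-.045,y,u+.004) for y in(-.06,0,.06)]),q([(-.015,y,u+.004) for y in(-.06,.06)]))
print('tower',q([(x,-.008,z) for x in(-.008,.008) for z in(u+.004,u+.038)]))
E
```

```text
rows at col 175,193,230,260,313,330
175 r150-185 [ 31  36  38  43  48  51  67 105 127 132 133 132 133 133 133 132 133 132
 133 133 133 133 132 133 133 132 133 133 132 132 132 132 132 132 132 132]
193 r150-185 [ 32  36  35  30  26  28  58 105 126 132 132 128 115  76  32  26  22  20
  20  20  20  21  30  36  38  39  38  39  39  49  78 107 120 129 132 132]
230 r150-185 [134 133 134 133 133 131 113 113 128 133 133 133 134 134 134 133 134 133
 133 133 133 133 132 132 133 133 132 133 133 133 133 133 133 133 133 132]
313 r150-185 [133 133 133 133 131 127 110 113 127 133 133 128 118 118 120 120 119 118
 119 121 119 114 106  98  94  91  87  81  76  73  84 108 121 128 132 132]
335 r150-185 [ 39  39  39  39  40  43  66 106 127 133 133 133 133 133 133 133 133 133
 134 133 133 132 133 133 133 133 133 132 133 133 133 133 133 133 133 133]
row172 L [197 197 197 198 198 197 192 165 137 132 133 132 133 133 133 132 132 132
 133 133 132 133 133 133 132 132 130 122 110  83  49  25  19  17  21  25
  32  32  30  21  21  22  27  47  90 131 131 123 123 132 132 133 132]
row172 R [134 133 133 134 133 130 123 126 133 133 133 134 134 133 129 106  43  19
  20  19  18  19  20  32  60  91 114 125 132 133 133 133 133 133 133 132
 133 133 133 133 133 133 133 133 133 134 149 182 196 197 198 198 198 197]
row200 [197 198 197 198 197 197 198 197 197 187 150 152 176 163 172 195 198 198
 198 198 198 198 197 190 165] [151 181 183 182 188 197 198 198 198 198 198 198 198 198 197 197 197 197
 197 197 198 198]
hole corners top [[203.0, 168.8], [203.9, 186.5], [184.7, 168.8], [186.0, 186.5], [306.6, 168.7], [305.7, 186.4], [324.9, 168.7], [323.7, 186.4]]
edge [[162.9, 162.8], [254.8, 162.7], [346.8, 162.6]] [[166.9, 206.4], [342.8, 206.2]]
tower [[243.2, 215.9], [240.9, 237.4], [243.4, 237.2], [241.3, 262.5]]
```

```bash
python3 - <<'E'
from h import *
W=load('w4'); g=cv2.cvtColor(W['im'],cv2.COLOR_RGB2GRAY).astype(int)
for c in(205,215,300,310): print(c,'r135-160',g[135:160,c])
for r in (150,): print(r,'c190-208',g[r,190:210],'c300-325',g[r,300:325])
print(g[90:160:1,180][:], 'col180')
print('row110',g[110,160:180],g[110,330:360])
for b in(.0185,.0215,.0245): print(b,proj(W,[F(-.01,.06,b+.016),F(-.01,0,b+.016),F(-.01,-.06,b+.016)]).round(1).tolist())
print('board edges',proj(W,[F(-.05,.095,.004),F(-.05,-.095,.004),F(-.08,.095,.004),F(-.08,-.095,.004)]).round(1).tolist())
E
```

```text
205 r135-160 [114 114 113 114 114 114 115 115 115 113  93  82 115 131 134 134 133 134
 133 134 131 112 113 127 132]
215 r135-160 [115 114 114 114 114 113 114 114 114 111  94  83 115 131 133 133 133 133
 131 115  86  77 106 127 132]
300 r135-160 [114 115 114 114 114 114 114 114 114 112  94  91 120 133 134 134 134 134
 134 134 131 112 113 127 132]
310 r135-160 [117 118 117 118 121 120 117 116 116 114  95  94 134 155 177 186 163 137
 135 134 133 117 116 127 133]
150 c190-208 [ 19  20  24  32  37  38  41  63 107 131 134 133 133 133 133 134 133 134
 134 134] c300-325 [134 134 134 134 134 134 134 134 140 162 186 169 139 133 118  48  20  19
  22  18  19  21  20  21  19]
[ 34  34  34  33  30  27  26  34  36  37  35  34  35  33  32  31  33  36
  37  36  28  21  19  20  19  21  20  21  20  20  19  20  20  21  21  19
  19  21  20  21  20  20  21  19  19  19  19  20  20  19  19  21  20  20
  20  19  19  19  21  19  19  20  20  19  18  25  58 104 126 133] col180
row110 [197 197 197 197 197 194 186 181 169 161 129  74  35  29  30  32  23  23
  28  28] [ 33  38  38  39  38  38  39  39  39  41  75 144 194 198 197 197 197 197
 197 198 198 198 198 198 198 198 198 198 198 198]
0.0185 [[313.1, 146.7], [255.4, 146.8], [197.7, 146.8]]
0.0215 [[313.7, 147.0], [255.4, 147.1], [197.1, 147.2]]
0.0245 [[314.4, 147.3], [255.4, 147.4], [196.5, 147.5]]
board edges [[340.9, 107.3], [169.7, 107.6], [343.3, 78.2], [167.3, 78.5]]
```

Call:
{"api": "step_arm", "payload": {"commands": [{"xyz":[15,2,5],"turn":[0,0,0],"grip":8},{"xyz":[30,2,5],"turn":[0,0,0],"grip":8},{"xyz":[42,2,5],"turn":[0,0,0],"grip":8},{"xyz":[42,2,5],"turn":[0,0,0],"grip":8}]}}

```text
t: 12.02
tool_pos: [0.6564, 0.1751, 0.1883]
orientation: [-0.2, 1.565, 0.199]
force: [-0.4, -0.2, -1.3]
opening: 0.0159
```

```bash
cat > chk.py <<'E'
from h import *
import sys
W=snap('wrist',sys.argv[1]); T=st()['tool_pos']; th=pz()['th']; u=T[2]-.095
g=cv2.cvtColor(load(sys.argv[1])['im'],cv2.COLOR_RGB2GRAY).astype(int)
c,s=np.cos(th),np.sin(th); d=T[:2]-F(0,0,0)[:2]; print('TCP in file',(c*d[0]+s*d[1])*1e3,(-s*d[0]+c*d[1])*1e3,T[2],st()['force'].round(1))
def at(cx,cy): 
    return proj(W,[F(cx+x,cy+y,u+.004) for x,y in((-.045,-.06),(-.045,.06),(-.041,-.04),(-.029,-.04),(-.041,.04),(-.029,.04),(-.03,-.06),(-.03,.06))]).round(1).tolist()
print(at(.035,0)); 
p=np.array(at(.035,0)); r0=int(p[2][1])
for k in(2,4): cc=int(p[k][0]); print('col',cc,'from',r0-16,g[r0-16:r0+34,cc])
e=int(p[0][0]+10); print('col',e,'from',r0-16,g[r0-16:r0+2,e])
rr=int(p[6][1]); a,b=int(p[6][0]),int(p[7][0]); print('row',rr,a-8,g[rr,a-8:a+9],b-8,g[rr,b-8:b+9])
E
python3 chk.py w5
```

```text
TCP in file 38.37917646538473 2.4116115522649326 0.18965283828220908 [-0.1 -0.1 -1. ]
[[158.6, 159.4], [344.6, 159.4], [190.0, 165.5], [191.2, 183.5], [313.2, 165.5], [312.2, 183.5], [160.8, 182.0], [342.6, 182.0]]
col 190 from 149 [125 135 136 137 137 138 135 117 124 135 136 135 132 122 129 136 137 137
 137 137 137 137 136 136 136 136 136 136 136 135 127 108 112 123 132 135
 135 135 135 136 135 135 135 135 135 135 136 135 135 136]
col 313 from 149 [127 137 138 137 137 137 135 116 116 130 135 136 132 123 129 136 137 137
 137 137 137 137 137 137 137 137 137 137 137 136 127 108 113 123 132 135
 136 136 136 136 136 136 136 136 136 136 136 136 136 136]
col 168 from 149 [ 20  19  21  20  20  21  27  64 116 134 136 136 136 136 136 136 136 136]
row 182 152 [202 202 202 202 200 190 150 142 126  56  50  98 132 135 135 136 136] 334 [136 136 136 137 153 186 201 202 201 190 133 111 172 199 201 201 201]
```

```bash
python3 - <<'E'
from h import *
g=cv2.cvtColor(load('w5')['im'],cv2.COLOR_RGB2GRAY).astype(int)
for r in(160,166,176): print(r,'L150',g[r,150:172],'R332',g[r,332:352])
for r in(164,168,172,176): print(r,'hole L176',g[r,176:208],'R296',g[r,296:328])
a=cv2.resize(load('w5')['im'][130:210,150:355],None,fx=3.9,fy=3.9,interpolation=cv2.INTER_CUBIC)[:,:,::-1]
cv2.imwrite('pics/w5c.png',cv2.convertScaleAbs(a,alpha=1.2))
E
```

```text
160 L150 [202 202 201 201 195 170 147 142 124  52  51  99 132 136 135 136 136 136
 136 136 136 136] R332 [136 135 137 136 136 136 136 136 136 136 137 137 136 128  98 105 171 199
 201 201]
166 L150 [201 201 202 202 201 195 169 143 131  87  40  79 132 136 136 136 135 136
 136 136 136 136] R332 [137 137 137 136 137 137 137 136 136 136 136 135 134 121  77 138 196 201
 201 201]
176 L150 [201 201 201 202 202 201 191 150 143 133  83  39  78 130 136 135 135 136
 135 135 136 136] R332 [136 136 136 136 136 136 136 138 154 186 196 182 131  75 136 197 201 201
 201 201]
164 hole L176 [136 136 136 136 135 129 118 106 102 132 136 136 136 136 136 136 136 136
 135 129 110  84  71  70  70  85 118 131 136 137 136 136] R296 [137 137 137 137 136 137 136 136 128 111  75  70  74  89 115 133 136 136
 137 136 136 136 136 136 135 123  76  86 108 120 132 136]
168 hole L176 [135 136 135 136 135 132 120 112  96 119 134 137 137 137 137 137 137 136
 127 100  99  93  79  71  69  80 109 127 135 136 136 136] R296 [137 137 137 137 137 137 136 134 123 101  72  72  83  99 101 108 134 137
 137 137 137 137 137 137 137 123  68  88 115 124 136 137]
172 hole L176 [136 136 135 136 136 133 124 114  96 111 135 137 136 136 136 136 136 136
 137 136 134 131 128 128 132 133 126 126 135 136 136 136] R296 [137 137 137 137 137 137 136 133 126 128 131 129 130 133 135 136 137 137
 136 137 137 137 137 145 159 142  80  94 117 127 136 136]
176 hole L176 [136 136 136 136 136 135 127 115  99 103 133 136 136 136 136 136 136 136
 136 136 136 136 136 136 136 134 128 123 135 136 136 135] R296 [137 137 137 137 137 137 137 133 124 132 136 137 137 137 137 137 137 137
 136 136 137 137 137 136 128  90  79 105 119 131 135 136]
```

View pics/w5c.png

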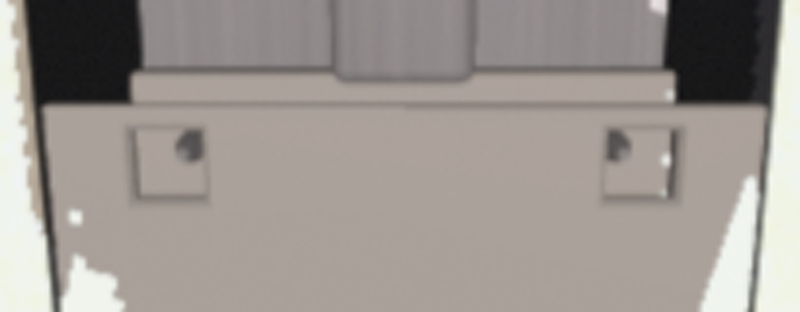

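The crop shows a post tip inside each hole, at (189,146) and (617,146), with the holes centred at (169,163) and (643,163). I'll convert these to millimetres.

```bash
python3 - <<'E'
from h import *
W=load('w5'); T=np.array([0,0,.1897]); p=pz(); th=float(p['th'])
def inv(X): d=X[:,:2]-p['org']; return np.c_[d@[np.cos(th),np.sin(th)],d@[-np.sin(th),np.cos(th)]]*1e3
print('tips pred',proj(W,[F(0,-.04,.0815),F(0,.04,.0815)]).round(1).tolist(),'seen 198.5,167.4 308.2,167.4')
for z in(.079,.0815,.084): print('tips',z,inv(ray(W,[(198.5,167.4),(308.2,167.4)],z)).round(1).tolist())
for u in(.0925,.0947): print('holes',u,inv(ray(W,[(193.3,171.1),(315,171.1)],u+.004)).round(1).tolist())
E
```

```text
tips pred [[196.0, 169.7], [307.6, 169.6]] seen 198.5,167.4 308.2,167.4
tips 0.079 [[-1.2, -38.6], [-1.2, 40.9]]
tips 0.0815 [[-1.6, -38.1], [-1.6, 40.3]]
tips 0.084 [[-2.1, -37.6], [-2.1, 39.8]]
holes 0.0925 [[-1.9, -38.6], [-1.9, 41.9]]
holes 0.0947 [[-2.3, -38.1], [-2.3, 41.4]]
```

Call:
{"api": "step_arm", "payload": {"commands": [{"xyz":[6,-0.5,1],"turn":[0,0,0],"grip":8},{"xyz":[12,-0.5,1],"turn":[0,0,0],"grip":8},{"xyz":[18,-0.5,1],"turn":[0,0,0],"grip":8},{"xyz":[24,-0.5,1],"turn":[0,0,0],"grip":8},{"xyz":[30,-0.5,1],"turn":[0,0,0],"grip":8}]}}

```text
t: 12.7
tool_pos: [0.6586, 0.1752, 0.1604]
orientation: [-0.2, 1.562, 0.2]
force: [0.0, -0.7, -1.1]
opening: 0.0161
```

Call:
{"api": "step_arm", "payload": {"commands": [{"xyz":[6,0,0],"turn":[0,0,0],"grip":8},{"xyz":[12,0,0],"turn":[0,0,0],"grip":8},{"xyz":[18,0,0],"turn":[0,0,0],"grip":8},{"xyz":[22,0,0],"turn":[0,0,0],"grip":8}]}}

```text
t: 13.2
tool_pos: [0.6585, 0.1752, 0.1383]
orientation: [-0.2, 1.562, 0.2]
force: [-0.4, -0.4, 0.1]
opening: 0.0159
```

Call:
{"api": "step_arm", "payload": {"commands": [{"xyz":[2,0,0],"turn":[0,0,0],"grip":8},{"xyz":[4,0,0],"turn":[0,0,0],"grip":8},{"xyz":[4,0,0],"turn":[0,0,0],"grip":8}]}}

```text
t: 13.58
tool_pos: [0.6587, 0.1752, 0.1349]
orientation: [-0.2, 1.562, 0.2]
force: [-0.3, -0.3, -1.4]
opening: 0.0156
```

Call:
{"api": "step_arm", "payload": {"commands": [{"xyz":[1.5,0,0],"turn":[0,0,0],"grip":8},{"xyz":[3,0,0],"turn":[0,0,0],"grip":8},{"xyz":[3,0,0],"turn":[0,0,0],"grip":8}]}}

```text
t: 13.95
tool_pos: [0.6589, 0.1753, 0.1334]
orientation: [-0.2, 1.561, 0.2]
force: [-5.0, -1.7, 7.7]
opening: 0.0158
```

Call:
{"api": "step_arm", "payload": {"commands": [{"xyz":[1,0,0],"turn":[0,0,0],"grip":18},{"xyz":[1,0,0],"turn":[0,0,0],"grip":24},{"xyz":[0,0,0],"turn":[0,0,0],"grip":36},{"xyz":[-20,0,0],"turn":[0,0,0],"grip":40},{"xyz":[-60,0,0],"turn":[0,0,0],"grip":40},{"xyz":[-110,0,0],"turn":[0,0,0],"grip":40}]}}

```text
t: 14.7
tool_pos: [0.6582, 0.1751, 0.2434]
orientation: [-0.2, 1.563, 0.2]
force: [0.2, -0.2, 0.1]
opening: 0.0397
```

```bash
python3 - <<'E'
from h import *
from fit import best,samp,R
p=pz(); th=float(p['th']); s=st(); print(s['force'].round(1),s['tool_pos'])
go(F(-.1086,0,.26),th)
snap('wrist','w6'); snap('side','s6'); W=load('w6'); S=load('s6')
for z,base in((.0415,.0215),): 
  print('pred holes', proj(W,[F(0,-.04,z),F(0,.04,z)]).round(1).tolist())
a=cv2.resize(W['im'][60:290,120:400],(420,345),interpolation=cv2.INTER_CUBIC); b=cv2.resize(S['im'][200:335,95:265],(380,302),interpolation=cv2.INTER_CUBIC)
b=cv2.copyMakeBorder(b,0,43,0,0,cv2.BORDER_CONSTANT)
cv2.imwrite('pics/seat.png',np.hstack([a,b])[:,:,::-1])
E
```

```text
[ 0.2 -0.2  0.1] [0.6581623  0.17510134 0.24337486]
xyz [ -16.5   -1.9 -148.1] turn [ 1.571e+00 -1.000e-03  1.000e-03]
pred holes [[214.9, 150.7], [290.7, 150.7]]
```

View pics/seat.png

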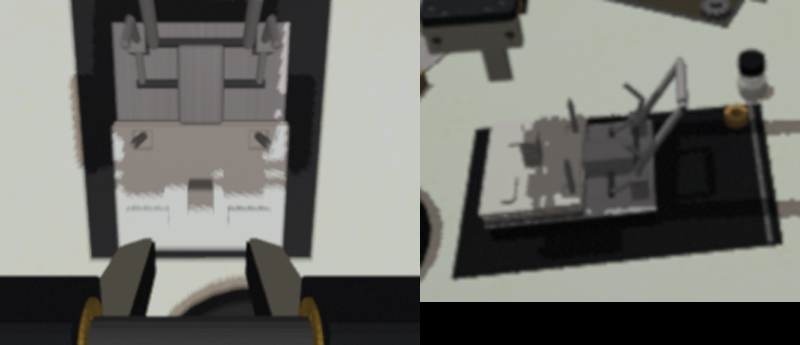

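The wrist and side crops show the card lying flat on the bed, both posts through its holes, and the tower on the side away from the lever. Now back over the open bar.

Call:
{"api": "step_arm", "payload": {"commands": [{"xyz":[-40,-1,-20],"turn":[0.15,0,0],"grip":40},{"xyz":[-40,-2,-60],"turn":[0.33,0,0],"grip":40},{"xyz":[-40,-2,-100],"turn":[0.5,0,0],"grip":40},{"xyz":[-40,-2,-148],"turn":[0.68,0,0],"grip":40},{"xyz":[-40,-2,-148],"turn":[1.571,0,0],"grip":40},{"xyz":[-40,-2,-148],"turn":[1.571,0,0],"grip":40},{"xyz":[-40,-2,-148],"turn":[1.571,0,0],"grip":40},{"xyz":[-40,-2,-148],"turn":[1.571,0,0],"grip":40},{"xyz":[-40,-2,-148],"turn":[1.571,0,0],"grip":40},{"xyz":[-40,-2,-148],"turn":[1.571,0,0],"grip":40}]}}

```text
t: 16.05
tool_pos: [0.5161, 0.1361, 0.2831]
orientation: [1.02, 1.318, -1.018]
force: [-0.9, -0.2, -0.6]
opening: 0.0399
```

```bash
python3 - <<'E'
from h import *
p=pz(); go([.514,.1349,.1885],float(p['th'])); go(F(-.1086,0,.1885),float(p['th']))
snap('wrist','w7'); W=load('w7'); g=cv2.cvtColor(W['im'],cv2.COLOR_RGB2GRAY).astype(int)
q=proj(W,[F(-.1086,y,.123) for y in(-.025,0,.025)]); print(q.round(1).tolist())
for k in q: r,c=int(k[1]),int(k[0]); print(r,c-15,g[r,c-15:c+16])
E
```

```text
xyz [94.5 -2.5  0.6] turn [ 0.001  0.    -0.002]
xyz [94.6 -0.9 -0.2] turn [ 0.001  0.    -0.002]
[[252.2, 221.1], [252.2, 196.3], [252.2, 170.2]]
221 237 [ 38  38  37  38  38  38  38  38  41  58  91 103 110 112 113 111 108 102
  92  81  76  81  83  86  87  88  88  88  86  80  69]
196 237 [ 23  22  23  22  22  21  22  24  28  56  91 102 108 113 114 113 111 106
  96  79  41  22  22  22  21  21  22  22  23  21  20]
170 237 [23 22 23 23 24 21 24 23 26 40 57 58 57 59 60 59 59 59 60 60 49 44 41 36
 24 24 22 23 23 22 22]
```

Call:
{"api": "step_arm", "payload": {"commands": [{"xyz":[50,-1.5,0],"turn":[0,0,0],"grip":40},{"xyz":[85,-1.5,0],"turn":[0,0,0],"grip":40},{"xyz":[96,-1.5,0],"turn":[0,0,0],"grip":32},{"xyz":[96,-1.5,0],"turn":[0,0,0],"grip":22},{"xyz":[96,-1.5,0],"turn":[0,0,0],"grip":14},{"xyz":[96,-1.5,0],"turn":[0,0,0],"grip":8},{"xyz":[96,-1.5,0],"turn":[0,0,0],"grip":4},{"xyz":[96,-1.5,0],"turn":[0,0,0],"grip":4}], "force": 25}}

```text
t: 17.1
tool_pos: [0.5146, 0.1356, 0.1866]
orientation: [1.02, 1.318, -1.02]
force: [-5.7, -1.7, 5.2]
opening: 0.0093
```

Call:
{"api": "step_arm", "payload": {"commands": [{"xyz":[2.5,-4.2,0],"turn":[0,0,0],"grip":4},{"xyz":[5.2,-8,0],"turn":[0,0,0],"grip":4},{"xyz":[8,-11.5,0],"turn":[0,0,0],"grip":4},{"xyz":[11,-14.8,0],"turn":[0,0,0],"grip":4},{"xyz":[14.4,-18,0],"turn":[0,0,0],"grip":4},{"xyz":[17.7,-21,0],"turn":[0,0,0],"grip":4},{"xyz":[17.7,-21,0],"turn":[0,0,0],"grip":4}]}}

```text
t: 17.98
tool_pos: [0.4959, 0.1307, 0.17]
orientation: [1.023, 1.315, -1.016]
force: [1.6, 0.3, 7.4]
opening: 0.0093
```

Call:
{"api": "step_arm", "payload": {"commands": [{"xyz":[3.5,-2.8,0],"turn":[0,0,0],"grip":4},{"xyz":[7.2,-5.5,0],"turn":[0,0,0],"grip":4},{"xyz":[11,-8,0],"turn":[0,0,0],"grip":4},{"xyz":[14.8,-10.2,0],"turn":[0,0,0],"grip":4},{"xyz":[18.8,-12.2,0],"turn":[0,0,0],"grip":4},{"xyz":[23,-14.1,0],"turn":[0,0,0],"grip":4},{"xyz":[27,-15.7,0],"turn":[0,0,0],"grip":4},{"xyz":[31.4,-17.1,0],"turn":[0,0,0],"grip":4},{"xyz":[31.4,-17.1,0],"turn":[0,0,0],"grip":4}], "force": 30}}

```text
t: 19.1
tool_pos: [0.4786, 0.1263, 0.138]
orientation: [1.021, 1.317, -1.018]
force: [-3.3, -1.2, 9.9]
opening: 0.0089
```

Call:
{"api": "step_arm", "payload": {"commands": [{"xyz":[4.3,-1.8,0],"turn":[0,0,0],"grip":4},{"xyz":[8.7,-2.9,0],"turn":[0,0,0],"grip":4},{"xyz":[13,-3.7,0],"turn":[0,0,0],"grip":4},{"xyz":[17.6,-4.3,0],"turn":[0,0,0],"grip":4},{"xyz":[20,-4.5,0],"turn":[0,0,0],"grip":4},{"xyz":[22,-4.6,0],"turn":[0,0,0],"grip":4},{"xyz":[22,-4.6,0],"turn":[0,0,0],"grip":4}], "force": 35}}

```text
t: 19.98
tool_pos: [0.4741, 0.1251, 0.1153]
orientation: [1.022, 1.317, -1.018]
force: [4.8, 0.2, 0.7]
opening: 0.0088
```

Call:
{"api": "step_arm", "payload": {"commands": [{"xyz":[1,0.3,0],"turn":[0,0,0],"grip":4},{"xyz":[2,0.3,0],"turn":[0,0,0],"grip":4},{"xyz":[3,0.3,0],"turn":[0,0,0],"grip":4},{"xyz":[3,0.3,0],"turn":[0,0,0],"grip":4}]}}

```text
t: 20.48
tool_pos: [0.4741, 0.1251, 0.1119]
orientation: [1.021, 1.317, -1.019]
force: [7.1, 0.6, -2.9]
opening: 0.0091
```

Call:
{"api": "step_arm", "payload": {"commands": [{"xyz":[1,1,0],"turn":[0,0,0],"grip":4},{"xyz":[2,1,0],"turn":[0,0,0],"grip":4},{"xyz":[2,1,0],"turn":[0,0,0],"grip":4}]}}

```text
t: 20.85
tool_pos: [0.4744, 0.1252, 0.1102]
orientation: [1.02, 1.319, -1.02]
force: [-0.8, -1.2, 7.3]
opening: 0.0092
```

Call:
{"api": "step_arm", "payload": {"commands": [{"xyz":[0.5,0,0],"turn":[0,0,0],"grip":4},{"xyz":[0.7,0,0],"turn":[0,0,0],"grip":4},{"xyz":[0.7,0,0],"turn":[0,0,0],"grip":4}]}}

```text
t: 21.22
tool_pos: [0.4744, 0.1252, 0.1097]
orientation: [1.02, 1.319, -1.02]
force: [-1.4, -2.7, 9.7]
opening: 0.0089
```

Call:
{"api": "step_arm", "payload": {"commands": [{"xyz":[-0.5,0,0],"turn":[0,0,0],"grip":14},{"xyz":[-0.5,0,0],"turn":[0,0,0],"grip":24},{"xyz":[-0.5,0,0],"turn":[0,0,0],"grip":36},{"xyz":[-0.5,0,0],"turn":[0,0,0],"grip":40},{"xyz":[-40,0,0],"turn":[0,0,0],"grip":40},{"xyz":[-90,0,0],"turn":[0,0,0],"grip":40},{"xyz":[-140,0,0],"turn":[0,0,0],"grip":40},{"xyz":[-148,0,0],"turn":[0,0,0],"grip":40},{"xyz":[-148,0,0],"turn":[0,0,0],"grip":40}]}}

```text
t: 22.35
tool_pos: [0.4746, 0.1253, 0.2572]
orientation: [1.021, 1.318, -1.019]
force: [-0.4, 0.2, -0.1]
opening: 0.0402
```

```bash
python3 - <<'E'
from h import *
s=st(); print(s['t'],s['force'].round(1),s['tool_pos'])
snap('wrist','w8'); W=load('w8'); g=cv2.cvtColor(W['im'],cv2.COLOR_RGB2GRAY).astype(int)
for b in(.0215,.0235,.0255): print(proj(W,[F(-.13,.03,b+.026),F(-.13,-.03,b+.026),F(-.15,0,b+.026)]).round(1).tolist())
q=proj(W,[F(-.13,.03,.0475),F(-.13,-.03,.0475),F(-.15,0,.0475)]).astype(int)
for c,r in q[:2]: print('col',c,'rows from',r-8,g[r-8:r+9,c])
c,r=q[2]; print('bar row',r,'from',c-10,g[r,c-10:c+11])
# compare with the shut-lever pictures: ECC-free check by difference in the lever/arch area, top and side
for n in('top','side'):
    snap(n,n+'9'); A=load(n+'0')['im'].astype(int); B=load(n+'9')['im'].astype(int)
    P=load(n+'9'); base=.0215
    pts=[F(-.15,y,base+.026) for y in(-.03,0,.03)]+[F(-.1,y,base+.026) for y in(-.03,.03)]+[F(-.015,y,base+.064) for y in(-.04,.04)]
    uv=proj(P,pts); print(n,[int(np.abs(A-B)[int(v)-2:int(v)+3,int(u)-2:int(u)+3].mean()) for u,v in uv])
E
```

```text
22.35 [-0.4  0.2 -0.1] [0.47456472 0.12528842 0.25721888]
[[272.1, 156.9], [271.1, 208.9], [253.7, 183.6]]
[[272.2, 157.2], [271.2, 209.4], [253.8, 184.0]]
[[272.3, 157.5], [271.3, 210.0], [253.8, 184.5]]
col 272 rows from 148 [ 51  49  38  27  46 109 148 171 188 192 180 161 116  55  29  25  24]
col 271 rows from 200 [ 24  23  24  25  25  42  78 100 114 121 119 111  88  57  44  42  41]
bar row 183 from 243 [ 25  24  24  25  28  53  89 106 112 116 117 114 106  94  67  43  45  46
  47  45  39]
top [21, 55, 53, 21, 30, 15, 72]
side [33, 29, 6, 14, 4, 7, 6]
```

Call:
{"api": "step_arm", "payload": {"commands": [{"xyz":[-40,0,50],"turn":[0,0,0],"grip":40},{"xyz":[-40,0,110],"turn":[0,0,0],"grip":40},{"xyz":[-40,0,170],"turn":[0,0,0],"grip":40},{"xyz":[-40,0,230],"turn":[0,0,0],"grip":40},{"xyz":[-40,0,290],"turn":[0,0,0],"grip":40},{"xyz":[-40,0,350],"turn":[0,0,0],"grip":40},{"xyz":[-40,0,380],"turn":[0,0,0],"grip":40},{"xyz":[-40,0,380],"turn":[0,0,0],"grip":40},{"xyz":[-40,0,380],"turn":[0,0,0],"grip":40}]}}

```text
t: 23.62
tool_pos: [0.5694, -0.2418, 0.2955]
orientation: [1.02, 1.322, -1.021]
force: [0.2, 0.5, 0.1]
opening: 0.0401
```

```bash
python3 - <<'E'
from h import *
print(st()['tool_pos'],st()['force'].round(1))
for n in('top','side'):
    snap(n,n+'10'); A=load(n+'0')['im']; B=load(n+'10')['im']; P=load(n+'10'); b=.0215
    def shift(pts,m=5):
        uv=proj(P,pts); x0,y0=(uv.min(0)-m).astype(int); x1,y1=(uv.max(0)+m).astype(int)
        a=cv2.cvtColor(A[y0:y1,x0:x1],cv2.COLOR_RGB2GRAY).astype(np.float32); c=cv2.cvtColor(B[y0:y1,x0:x1],cv2.COLOR_RGB2GRAY).astype(np.float32)
        s,_=cv2.phaseCorrelate(a,c,cv2.createHanningWindow(a.shape[::-1],cv2.CV_32F)); return np.round(s,2),round(float(np.abs(a-c).mean()),1)
    print(n,'bar',shift([F(x,y,b+.026) for x in(-.155,-.12) for y in(-.03,.03)]),'arch',[shift([F(-.035,y,b+.03),F(0,y,b+.064)],3) for y in(-.04,.04)],
     'board end',shift([F(-.19,y,.004) for y in(-.09,.09)]),'brown/orange diff',)
    d=np.abs(A.astype(int)-B).max(2)>40; print(n,'changed px',d.sum())
    k,_,stt,cen=cv2.connectedComponentsWithStats(cv2.morphologyEx(d.astype(np.uint8),cv2.MORPH_OPEN,np.ones((2,2))))
    print([(cen[i].round().astype(int).tolist(),int(stt[i,4])) for i in range(1,k) if stt[i,4]>15])
    if n=='side':
        print('1mm lift at bar =',(proj(P,[F(-.15,0,b+.027)])-proj(P,[F(-.15,0,b+.026)])).round(2))
E
```

```text
[ 0.56936059 -0.24176272  0.29547497] [0.2 0.5 0.1]
top bar (array([ 0.17, -0.26]), 9.1) arch [(array([0.15, 0.03]), 17.4), (array([0.26, 0.42]), 15.8)] board end (array([-0.18,  0.1 ]), 15.3) brown/orange diff
top changed px 32891
[([338, 25], 147), ([373, 109], 14171), ([440, 83], 544), ([316, 56], 68), ([325, 59], 77), ([308, 79], 94), ([149, 89], 173), ([291, 104], 108), ([280, 169], 2846), ([154, 107], 48), ([407, 135], 22), ([306, 151], 19), ([341, 155], 22), ([304, 177], 443), ([319, 243], 2009), ([211, 357], 7953), ([506, 368], 298), ([422, 373], 1522), ([84, 375], 1295)]
side bar (array([0.26, 0.  ]), 1.7) arch [(array([-0.13, -0.25]), 1.0), (array([0.51, 0.49]), 1.3)] board end (array([ 0.02, -0.01]), 1.4) brown/orange diff
side changed px 14604
[([194, 6], 59), ([379, 10], 38), ([199, 21], 21), ([370, 24], 31), ([210, 45], 245), ([375, 53], 78), ([250, 65], 34), ([194, 71], 370), ([238, 65], 24), ([235, 77], 262), ([386, 84], 751), ([490, 80], 33), ([204, 83], 108), ([460, 125], 1194), ([207, 108], 55), ([379, 125], 197), ([397, 157], 1840), ([505, 120], 34), ([327, 201], 3603), ([216, 184], 822), ([423, 186], 487), ([387, 258], 626), ([405, 256], 275), ([505, 259], 250), ([125, 278], 95), ([146, 270], 116), ([448, 280], 1196), ([448, 303], 1366)]
1mm lift at bar = [[-0.02 -0.33]]
```

```bash
python3 -c "
from plant import robot
print(robot.close_job())"
```

```text
the job is handed in; nothing more can be done
None
```

I opened the lever, put the white card over the two posts, pressed the lever shut again and handed the job in at about 24 s. The hand-in gives no verdict.

- **Opening:** I gripped the bar's sleeve and followed its arc to the open stop. Net force readings stayed under about 10 N.
- **Card:** Pictures after release showed it flat on the bed with both posts through the holes and the tower away from the lever.
- **Shutting:** I led the bar back down its arc. The catch pulled it in by about 3 N, then I pressed to about 10 N against the stop. It stayed shut after release. With the arm clear, the side view of the bar matched the first shut picture, with no vertical shift (1 mm would show as 0.33 px).

**What disagreed:**
- **Pad height:** BASE came out at about 18 to 23 mm above the table, depending on the method.
- **Gripping the card:** The fingertips met an unexpected 7 N upward contact. The card also sat about 4 mm off in the grip, which I corrected using the wrist camera.
- **Setting the card down:** The contact forces were about 8 N upward and 5 N sideways.
- **Final checks:** The top view was less useful because of shadows. I did not look at the card again after shutting the lever, except through the numeric comparison of pictures.

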